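# Catch the tube-rack carriage below the scanner arch

## Task

Press the catch on the sloping rail down so that the tube-rack carriage rolls off and passes right through the scanner arch by itself, untouched. Meet it beyond the arch with the fingers at its sprung front buffer and slow it gently, moving along with it so that the buffer is never pushed in more than 15 mm and it does not reach the end stop, until it stands level with the transfer shelf. Finish while still holding it there, at rest with its buffer against the fingers, since it rolls away when let go; leave the bottle, the jar and the tip box alone.

Things in the scene. Friction and masses are not known exactly. Their poses are not given: they have to be found in the camera images.
- rail: Fixed gravity rail, aluminium track 50 mm wide, 690 long. Origin on the bench under its middle; -y points downhill along it (roughly robot's left to right), +x across, away from the robot. Track top 65 mm above the bench at y = 0, falling downhill at 0.045 rad (77 mm at y = 0.27, 56 at -0.19). Steel end stop at y -0.333, 18 mm above the track.
- arch (a point): Middle of the top of the white scanner arch over the rail, 174 mm above the bench, at rail y 0.14. The arch is 110 mm long along the rail (y 0.085 to 0.195) and 128 mm wide; its opening is 104 mm wide, its walls reach down to the bench.
- carriage (a joint): Travel down the rail, m: 0 at the top, against the catch; 0.23 tail out of the arch; 0.46 level with the transfer shelf (good within 20 mm); 0.55 at the end stop. Mass 0.65 kg with its buffer (0.56 to 0.89, hidden), drag 1.2 N per m/s: let go, it nears a steady 0.2 to 0.33 m/s, time constant 0.47 to 0.74 s. It never stops by itself before the end stop.
- carriage_mid (a point): Point on the track under the middle of the carriage: a blue tube rack on a wheeled aluminium chassis, 90 mm long, 80 mm wide, 68 mm tall above the track.
- buffer_face (a point): Centre of the outer face of the flat aluminium buffer plate at the carriage's front (downhill) end, 70 mm wide, 26 to 68 mm above the track. Not pushed in, this point lies 47 mm above the track and 78 mm downhill of the carriage's middle. Catch and hold the carriage here.
- buffer (a joint): How far the buffer plate is pushed in towards the rack, m: 0 free, 0.028 at most. Spring 60 N/m, damping 2 N per m/s: the carriage leaning on a still finger pushes it in 4 to 7 mm. A gentle catch keeps it under 15 mm; a finger standing still in the path of the rolling carriage pushes it in further.
- bay (a point): Point on top of the track below the carriage's middle when the carriage stands level with the transfer shelf (rail x 0, y -0.19). The shelf is a steel plate 90 x 100 mm on the far side of the rail, x 0.05 to 0.14, y -0.24 to -0.14, its back rim up to 90 mm above the bench.
- latch_pad (a point): Centre of the top of the catch's grey round cap, 36 mm across, on a stem 85 mm to the robot's side of the rail's centre line, 130 mm above the bench when up, next to the carriage's upper, starting place. Press it straight down.
- latch (a joint): How far the catch is pressed down, m: 0 up (its steel bar blocks the carriage), 0.022 fully down; from 0.017 the carriage is free. It takes about 3 N and stays where it is left.
- reagent_bottle: clear glass reagent bottle with a blue cap, 72 mm across, 150 mm tall; origin at the centre of its underside. Stands near the work, leave it alone.
- sample_jar: white sample jar with a screw lid, 76 mm across, 100 mm tall; origin at the centre of its underside. Stands near the work, leave it alone.
- tip_box: closed orange pipette-tip box 80 x 120 x 50 mm; origin at the centre of its underside. Stands near the work, leave it alone.

How it is judged:
By the outcome, as a careful person would: the job done as asked, in the order asked, and still so for the second after the job is handed in, while the arm keeps its last pose, push and grip.
It also fails if it takes over 32 s, if anything falls off the work surface, if the arm or the gripper's body presses on something with over 40 N, if the wrist force passes 120 N, or if a joint passes its speed limit or range.

## Robot

A 7-joint arm with a two-finger parallel gripper is mounted at the origin on the work surface. World frame = base frame: x ahead of the robot, y to its left, z up, the work surface at z = 0. Lengths are in mm, angles in rad, forces in N, time in s.
With the tool pointing down it reaches from about 400 to 900 mm from the base axis. Payload 5.5 kg.
Tool frame: the origin (TCP) lies midway between the tips of the shut fingers; the grasp point (between the pads) lies 19 mm behind it (grip_point_offset is the distance from the TCP to the grasp point, in mm); z points along the fingers, y is the line along which they close (so a half turn about z gives the same grasp; the last joint's range is limited). The gripper opens to 92 mm and grips with 3 to 60 N. Pads are 19 mm wide; open, the fingers measure 130 mm over their backs; the gripper's body (75 mm by 190 mm) begins 47 mm behind the grasp point.
Start: joints at [-0.868, 0.501, -0.427, 1.55, 0.221, 1.138, -0.21], TCP at [276.707, 588.161, 226.729] pointing down, gripper open.
Joint ranges: [-2.88, 2.88], [-0.31, 2.03], [-1.54, 1.56], [0.2, 2.42], [-1.41, 4.55], [0.19, 2.02], [-2.57, 2.57]. Speed limits (rad/s): [2.57, 2.57, 3.14, 3.14, 3.14, 3.14, 3.14].

## Interface

Orientations are given as a unit quaternion [x, y, z, w].
In Python, from cell import read_state, capture, get_calibration, sign_off, grip_point_offset gives the robot as it stands.
- The arm moves only by the tool servo_tool, never from a script. Its argument "series" is a list of rows, each a list of 3 entries, a list of its own where there are three numbers: the shift along the tool's x, y, z in cm, then the turn, a rotation vector about the tool's x, y, z in rad, then the opening, from 0 (shut) to 1 (fully open). In form: [[[tx, ty, tz], [wx, wy, wz], fingers], ...]. A call has 1 to 5 rows; each row is the pose to reach, as a shift and turn from the pose commanded when the call began, along the tool's axes at that moment; what a row does not reach only later rows make up. A row lasts 1/12 s, in which the tool goes at most 41.7 mm and 7.16 degrees, less where a joint would pass 70% of its speed; a pose out of reach is approached as far as the arm can. A call with a gripper value outside its range is refused whole. The fingers move at their own pace and stop on an object; "squeeze" is the grip in N (left out, the last holds). Time passes only in rows, so rows that repeat a pose let the fingers close. It gives the time, the measured TCP pose, the force, the opening and the grip force at its end, in the units of the state.
- read_state(): the state, without advancing time (a new reading comes with each control period).
- capture(name): name is "side" or "top"; returns the picture (480x640x3 uint8, red, green, blue); there is no depth.
- get_calibration(name): a dict with "fx", "fy", "cx", "cy" (pixels), "R" (3x3) and "t" (3): a world point X has camera coordinates R X + t. Camera axes: x right, y down, z forward; pixel columns grow to the right and rows downward; lengths in mm; the calibration is good to about 2 mm. A picture is of the moment at which its call begins. get_calibration takes no time and is no camera call.
- sign_off(): hands the job in; it is judged then, once.
The state is a dict: "time": time; "qpos": joint angles; "joint_vel": joint speeds; "joint_torque": joint torques, N m; "position": TCP position; "tool_rot": TCP orientation; "wrist_force": force on the tool from outside, world axes, zero at the start; "wrist_torque": the same for the moment, N m; "gripper_width": opening from 0.0 (shut) to 1.0 (fully open); "grasp_force": force on a finger pad.
Only numpy, scipy, OpenCV 4.12 (cv2) and the standard library are available. Lean on these libraries where they do the work, as an engineer would, in place of code of your own. Each camera call takes 0.05 s, during which the arm holds its last target. There are 200 camera calls.

## Working session

There is one attempt and no reset: what is moved stays moved. The work goes in short steps, Python scripts to look and compute and a tool call to move; the robot and the scene stay as the last step left them, time stands still between calls to the robot, and variables do not carry over. Pictures are saved under pics/ and viewed, at most 10 in all, crops included, and the job is handed in when it is done.

Besides the shell and the picture viewer there is one more tool, called after "Request:" as name(argument=value, ...) on one line, values as JSON. servo_tool: Moves the arm, as the interface text tells. Its arguments: {"type":"object","properties":{"series":{"type":"array"},"squeeze":{"type":"number"}},"required":["series"]}

```bash
mkdir -p pics; ls; python3 - <<'E'
from cell import *
import cv2
print(read_state(), grip_point_offset)
for n in("side","top"):
    cv2.imwrite(f"pics/{n}0.png",capture(n)[:,:,::-1]); print(n,get_calibration(n))
E
```

```text
pics
{'time': 0.0, 'qpos': array([-0.8678287 ,  0.50186648, -0.42680854,  1.55143794,  0.22078512,
        1.13829424, -0.2103104 ]), 'joint_vel': array([-0.00124673,  0.00088394, -0.00153319,  0.00056789, -0.00188244,
       -0.0006882 , -0.00075623]), 'joint_torque': array([-6.40677263e-04, -5.66586828e+01, -5.81644088e+00, -2.79113406e+01,
       -6.86221244e-02,  3.05940025e-02,  2.04458888e-04]), 'position': array([276.4520352 , 587.51025557, 225.6732159 ]), 'tool_rot': array([ 2.18091234e-01,  9.75927898e-01, -9.40429231e-04, -2.58713298e-04]), 'wrist_force': array([-0.16169842,  0.37381923,  0.30356348]), 'wrist_torque': array([ 0.005469  , -0.02408952,  0.05404753]), 'grasp_force': 0.0, 'gripper_width': 1.0009171762874327} 18.8
side {'fx': 622.24836319186, 'fy': 622.24836319186, 'cx': 309.6702567156293, 'cy': 240.35766194293652, 'R': array([[ 0.9597659 , -0.28026384, -0.01736637],
       [-0.22339948, -0.72463793, -0.65191452],
       [ 0.17012374,  0.62956497, -0.75809357]]), 't': array([-528.38676573,  216.12929114, 1454.35269282])}
top {'fx': 599.7797920362596, 'fy': 599.7797920362596, 'cx': 324.30021654081736, 'cy': 246.5620212550655, 'R': array([[-0.0184923 , -0.99981856,  0.00456941],
       [-0.98547016,  0.01745478, -0.16894939],
       [ 0.16883897, -0.00762728, -0.98561414]]), 't': array([  24.06295687,  583.61598186, 1504.65770339])}
```

View pics/side0.png

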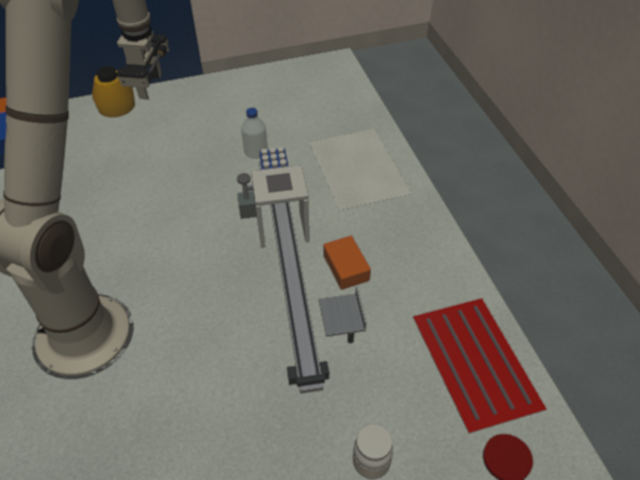

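View pics/top0.png

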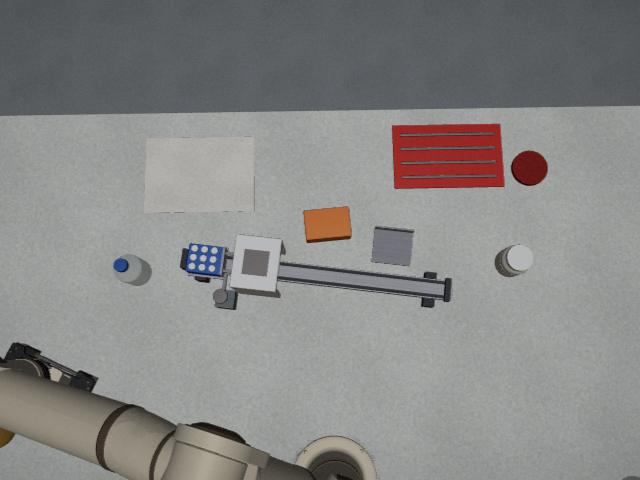

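The side view shows the cap at about (244,179), the arch top at (279,183) and the rail foot at (308,378). In the top view the cap is at (221,297), the arch at (256,263) and the end stop at (447,289). I'll zoom in for precise pixels.

```bash
python3 - <<'E'
import cv2
a=cv2.imread("pics/side0.png")[130:400,220:380]; b=cv2.imread("pics/top0.png")[220:320,170:470]
cv2.imwrite("pics/sz.png",cv2.resize(a[:135],None,fx=4.4,fy=4.4,interpolation=2))
cv2.imwrite("pics/tz.png",cv2.resize(b[:, :160],None,fx=5,fy=5,interpolation=2))
E
```

```text
(no output)
```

View pics/sz.png

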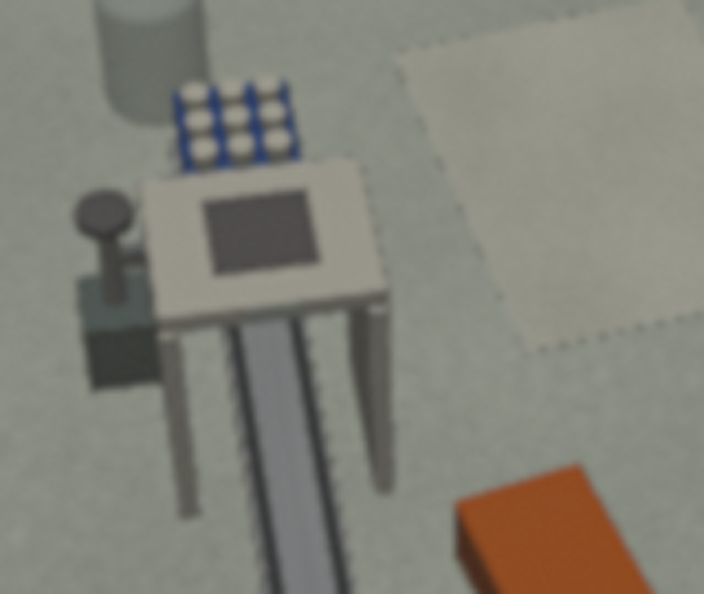

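View pics/tz.png

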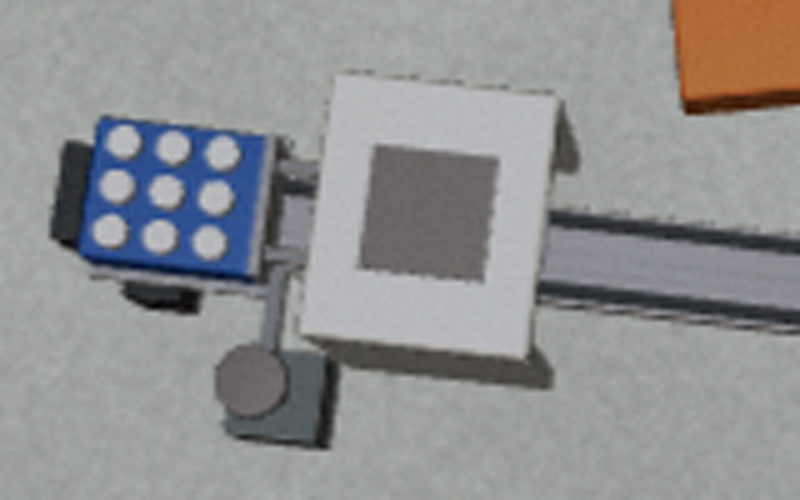

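```bash
cat > h.py <<'E'
import numpy as np, cv2
from cell import *
from scipy.optimize import least_squares
C={n:get_calibration(n) for n in("side","top")}
def proj(n,X):
    c=C[n]; p=np.atleast_2d(X)@c["R"].T+c["t"]
    return np.c_[c["fx"]*p[:,0]/p[:,2]+c["cx"],c["fy"]*p[:,1]/p[:,2]+c["cy"]]
def tri(us,ut):
    f=lambda X:np.r_[(proj("side",X)-us)[0],(proj("top",X)-ut)[0]]
    r=least_squares(f,[500,0,100.]); return r.x,np.abs(r.fun).max()
def w(p,P):
    P=np.atleast_2d(P); c,s=np.cos(p[2]),np.sin(p[2])
    return np.c_[p[0]+c*P[:,0]-s*P[:,1],p[1]+s*P[:,0]+c*P[:,1],P[:,2]]
E
python3 - <<'E'
from h import *
T=np.array([[334,73],[558,93],[530,358],[303,335]])/5+[170,220]
S=np.array([[353,160],[387,295],[162,320],[145,182]])/4.4+[220,130]
for s,t in zip(S,T): print("corner",tri(s,t))
print("cap",tri(np.array([104,208])/4.4+[220,130],np.array([252,378])/5+[170,220]))
P=np.array([[64,195,174],[64,85,174],[-64,85,174],[-64,195,174.]])
f=lambda p:np.r_[(proj("top",w(p,P))-T).ravel(),(proj("side",w(p,P))-S).ravel()]
r=least_squares(f,[500,0,0]);p=r.x;print(p,r.fun.round(1))
pts=dict(pad=[-85,270,130],stop=[0,-333,68],bay=[0,-190,56],arch=[0,140,174],shelf1=[140,-240,90],shelf2=[140,-140,90])
for k,v in pts.items(): print(k,w(p,v).round(1),proj("top",w(p,v)).round(1),proj("side",w(p,v)).round(1))
E
```

```text
corner (array([595.59350339, 224.04963009, 165.61004506]), np.float64(0.5616377103268064))
corner (array([584.55242705, 116.77555475, 162.55410002]), np.float64(0.5312988544118014))
corner (array([458.95166988, 130.4111275 , 166.94949479]), np.float64(0.41108528930345756))
corner (array([472.70008291, 237.21529509, 169.51822235]), np.float64(0.9378433103732959))
cap (array([454.18264819, 268.13324078, 127.40666853]), np.float64(0.14104170072721445))
[ 5.10133335e+02  3.50966530e+01 -1.19199033e-01] [ 0.7 -0.7  1.7 -0.1  1.2  0.2  0.1  0.1  1.3 -2.   0.7 -2.1 -1.3 -0.8
 -2.2 -0.6]
pad [[457.8 313.3 130. ]] [[201.6 294.5]] [[241.4 164.8]]
stop [[ 470.5 -295.5   68. ]] [[447.1 287.3]] [[312.  375.1]]
bay [[ 487.5 -153.6   56. ]] [[390.4 282.2]] [[301.5 321.3]]
arch [[526.8 174.1 174. ]] [[257.2 262.7]] [[279.2 182.6]]
shelf1 [[ 620.6 -219.8   90. ]] [[416. 228.]] [[368.2 322.3]]
shelf2 [[ 632.5 -120.6   90. ]] [[376.8 224.1]] [[358.3 285.8]]
```

```bash
python3 - <<'E'
import cv2,numpy as np
b=cv2.imread("pics/top0.png")[215:315,350:460];a=cv2.imread("pics/side0.png")[280:400,270:380]
b=cv2.resize(b,(440,400));a=cv2.resize(a,(367,400)); 
cv2.imwrite("pics/low.png",np.hstack([b,a])[:, :800])
E
```

```text
(no output)
```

View pics/low.png

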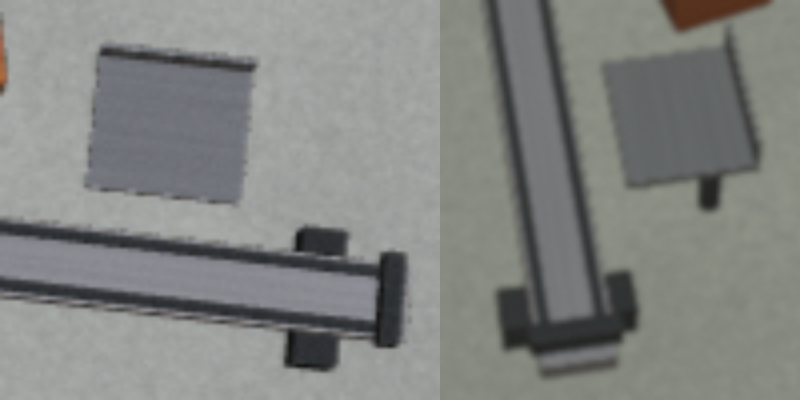

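```bash
python3 - <<'E'
from h import *
T=np.array([[334,73],[558,93],[530,358],[303,335]])/5+[170,220]
S=np.array([[353,160],[387,295],[162,320],[145,182]])/4.4+[220,130]
T=np.r_[T,[[413.7,230.6],[375,226.7],[410.3,265.5],[371.4,261.5]]]
S=np.r_[S,[[365,327.5],[357,288.4]]]
S=np.r_[S,[[270+187/3.333,280+185/3.333],[270+163/3.333,280+65/3.333]]]
P=np.array([[64,195,174],[64,85,174],[-64,85,174],[-64,195,174.],[140,-240,90],[140,-140,90]])
def full(q): return np.r_[w(q,P),w(q,[[50,-240,q[3]],[50,-140,q[3]]])]
# side order: arch TL.. same order
f=lambda q:np.r_[(proj("top",full(q))-T).ravel(),(proj("side",full(q))+[q[4],q[5]]-S).ravel()]
r=least_squares(f,[500,0,0,60,0,0],loss="soft_l1");p=r.x;print(p);print(r.fun.round(1).reshape(-1,2))
cap=tri(np.array([104,208])/4.4+[220,130]-p[4:6],np.array([252,378])/5+[170,220])[0];print("cap",cap)
c,s=np.cos(p[2]),np.sin(p[2]);d=cap[:2]-p[:2];print("cap rail",c*d[0]+s*d[1],-s*d[0]+c*d[1])
# carriage: rack top corners in top image; height ~ 77+68
K=np.array([[100,117],[268,140],[255,278],[82,260]])/5+[170,220]
Cc=C["top"];o=-Cc["R"].T@Cc["t"]
for k in np.r_[K]:
    v=Cc["R"].T@np.array([(k[0]-Cc["cx"])/Cc["fx"],(k[1]-Cc["cy"])/Cc["fy"],1]);X=o+v*(143-o[2])/v[2]
    d=X[:2]-p[:2];print("rack",c*d[0]+s*d[1],-s*d[0]+c*d[1])
for k,v in dict(bay=[0,-190,56],bufhold=[0,-268,100],bufstart=[0,192,120],stop=[0,-333,68]).items(): print(k,w(p,v).round(1),proj("top",w(p,v)).round(1))
q=read_state()["tool_rot"]
from scipy.spatial.transform import Rotation as R
print(R.from_quat(q).as_matrix().round(3))
E
```

```text
[ 5.08112613e+02  3.92251619e+01 -1.32174750e-01  6.80644310e+01
  9.19256202e-01  2.81902732e+00]
[[-0.5 -0.8]
 [ 0.4  0.4]
 [-0.8  0.6]
 [-1.9 -0.1]
 [ 1.3 -0.5]
 [ 0.8 -1. ]
 [ 0.3  0.7]
 [ 0.2  0.3]
 [ 2.   0. ]
 [ 0.8 -0. ]
 [-1.1  0.7]
 [-1.4  0.9]
 [ 1.4 -2.8]
 [ 0.2 -0.2]
 [-0.5  0.3]
 [-0.6 -0.4]]
cap [452.82508552 266.09590489 139.63284468]
cap rail -84.70463782098882 217.6055355399256
rack 33.05193247294134 308.6078371815852
rack 31.140354696138953 225.84676757867132
rack -36.42008134412755 222.51318414515887
rack -37.27420941172977 306.64767059774897
bay [[ 483.1 -149.1   56. ]] [[388.7 283.9]]
bufhold [[ 472.8 -226.4  100. ]] [[421.9 285.6]]
bufstart [[533.4 229.6 120. ]] [[237.  263.5]]
stop [[ 464.2 -290.9   68. ]] [[445.4 289.8]]
[[-0.905  0.426 -0.001]
 [ 0.426  0.905 -0.002]
 [ 0.    -0.002 -1.   ]]
```

```bash
cat >> h.py <<'E'
from scipy.spatial.transform import Rotation as Ro
RAIL=np.array([508.1,38.0,-.132])
u=np.array([np.cos(-.132),np.sin(-.132),0]); v=np.array([-u[1],u[0],0])
def Rt(tilt): return np.c_[v,u,[0,0,-1]]@Ro.from_rotvec([0,tilt,0]).as_matrix()
def railpos(X): d=np.array(X)-[RAIL[0],RAIL[1],0]; return np.array([d@u,d@v,d[2]])
def go(P,tilt,s=None):   # rail-frame target mm -> tool shift cm, rotvec
    s=s or read_state(); R0=Ro.from_quat(s["tool_rot"]).as_matrix()
    d=R0.T@(w(RAIL,P)[0]-s["position"])/10
    print(s["time"],"rail",railpos(s["position"]).round(1),"move",d.round(2),Ro.from_matrix(R0.T@Rt(tilt)).as_rotvec().round(3),"F",s["wrist_force"].round(2))
E
python3 -c "
from h import *
go([-85,216,190],-.3)"
```

```text
0.1 rail [-301.9  514.3  225.8] move [-29.71 -21.85   3.61] [ 0.188 -0.258  1.253] F [0.15 0.2  0.97]
```

Request:
servo_tool(series=[[[-29.7,-21.8,3.0],[0.188,-0.258,1.253],0],[[-29.7,-21.8,3.0],[0.188,-0.258,1.253],0],[[-29.7,-21.8,3.0],[0.188,-0.258,1.253],0],[[-29.7,-21.8,3.0],[0.188,-0.258,1.253],0],[[-29.7,-21.8,3.0],[0.188,-0.258,1.253],0]], squeeze=20)

```text
time: 0.52
position: [376.0, 403.8, 209.5]
tool_rot: [0.501, 0.862, -0.058, 0.05]
wrist_force: [1.0, 0.1, 0.7]
gripper_width: 0.69
grasp_force: 0.0
```

```bash
python3 -c "
from h import *
go([-85,216,180],-.3)"
```

```text
0.5167 rail [-179.1  345.2  209.5] move [-15.38  -0.14   5.24] [ 0.097 -0.133  0.642] F [0.96 0.07 0.71]
```

Request:
servo_tool(series=[[[-15.4,-0.1,5.2],[0.097,-0.133,0.642],0],[[-15.4,-0.1,5.2],[0.097,-0.133,0.642],0],[[-15.4,-0.1,5.2],[0.097,-0.133,0.642],0],[[-15.4,-0.1,5.2],[0.097,-0.133,0.642],0],[[-15.4,-0.1,5.2],[0.097,-0.133,0.642],0]])

```text
time: 0.93
position: [456.8, 255.5, 179.6]
tool_rot: [0.735, 0.661, -0.112, 0.098]
wrist_force: [1.3, -1.2, 0.3]
gripper_width: 0.323
grasp_force: 0.0
```

```bash
python3 -c "
from h import *
go([-85,216,150],-.3)"
```

```text
0.9333 rail [-79.5 208.8 179.6] move [ 1.57 -0.52  2.61] [ 0.004 -0.     0.025] F [ 1.3  -1.24  0.27]
```

Request:
servo_tool(series=[[[1.0,-0.5,2.6],[0.004,0,0.02],0],[[1.0,-0.5,2.6],[0.004,0,0.02],0],[[1.0,-0.5,2.6],[0.004,0,0.02],0],[[1.0,-0.5,2.6],[0.004,0,0.02],0],[[1.0,-0.5,2.6],[0.004,0,0.02],0]])

```text
time: 1.35
position: [448.6, 269.0, 153.8]
tool_rot: [0.736, 0.661, -0.109, 0.095]
wrist_force: [-0.4, 1.2, -0.4]
gripper_width: 0.008
grasp_force: 0.0
```

```bash
python3 -c "
from h import *
go([-85,216,138],-.3)
cv2.imwrite('pics/t1.png',cv2.resize(capture('top')[210:330,150:310,::-1],None,fx=5,fy=5,interpolation=2)[:600])
a=capture('side')[110:230,190:350,::-1];cv2.imwrite('pics/s1.png',cv2.resize(a,None,fx=5,fy=5,interpolation=2))"
```

```text
1.35 rail [-89.4 221.2 153.8] move [-0.06  0.43  1.66] [ 0.003 -0.01   0.023] F [-0.42  1.2  -0.45]
```

View pics/s1.png

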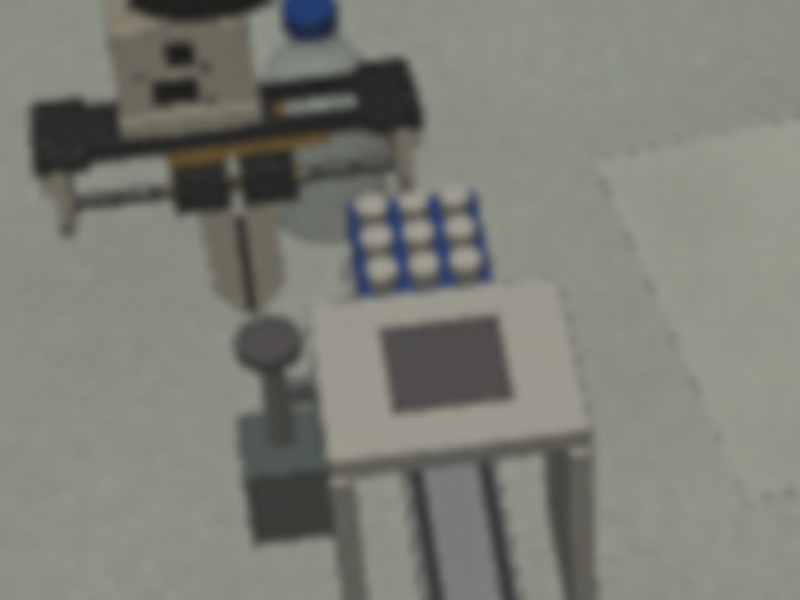

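```bash
python3 -c "
from h import *
s=read_state();R=Ro.from_quat(s['tool_rot']).as_matrix();t=s['position']
off=np.array([240.4,171.6])-proj('side',t)[0];print('tip off',off)
f=lambda ab:(proj('side',t+ab[0]*R[:,1]-ab[1]*R[:,2])[0]+off-[270.6,147.4])
r=least_squares(f,[80,50]).x;print(r,railpos(t+r[0]*R[:,1]-r[1]*R[:,2]))
"
```

```text
tip off [-0.20237035  1.70417518]
[82.99917316 55.60392718] [ -6.46456851 238.88581372 206.8744618 ]
```

Request:
servo_tool(series=[[[-0.1,0.4,0.8],[0,0,0.02],0],[[-0.1,0.4,1.5],[0,0,0.02],0],[[-0.1,0.4,1.5],[0,0,0.02],0],[[-0.1,0.4,1.5],[0,0,0.02],0]])

```text
time: 1.78
position: [451.3, 261.9, 138.1]
tool_rot: [0.744, 0.653, -0.109, 0.096]
wrist_force: [-0.4, 0.0, -0.5]
gripper_width: 0.004
grasp_force: 0.0
```

```bash
python3 -c "
from h import *
go([-85,216,133],-.3)"
```

```text
1.7833 rail [-85.7 214.5 138.1] move [0.29 0.07 0.44] [ 0.001 -0.008  0.002] F [-0.42  0.04 -0.51]
```

Request:
servo_tool(series=[[[0.09,0,0.29],[0,0,0],0],[[0.18,0,0.57],[0,0,0],0],[[0.18,0,0.57],[0,0,0],0]])

```text
time: 2.03
position: [451.8, 263.1, 132.7]
tool_rot: [0.743, 0.653, -0.108, 0.096]
wrist_force: [0.2, 0.2, 1.5]
gripper_width: 0.004
grasp_force: 0.9
```

Request:
servo_tool(series=[[[0.64,0,2.05],[0,0,0],0],[[0.64,0,2.05],[0,0,0],0]])

```text
time: 2.2
position: [452.4, 263.7, 110.7]
tool_rot: [0.743, 0.653, -0.108, 0.096]
wrist_force: [0.7, 0.9, 3.0]
gripper_width: 0.004
grasp_force: 1.4
```

```bash
python3 -c "
from h import *
go([-85,190,200],-.2);go([0,-130,190],0)"
```

```text
2.2 rail [-84.9 216.4 110.7] move [-5.08  0.01 -7.8 ] [0.004 0.09  0.003] F [0.74 0.89 3.03]
2.2 rail [-84.9 216.4 110.7] move [-35.48   8.4    2.34] [0.003 0.29  0.003] F [0.74 0.89 3.03]
```

Request:
servo_tool(series=[[[-1.2,0,-3.9],[0,0,0],0],[[-3.4,0,-7.1],[0,0,0],0],[[-7.5,1.0,-7.3],[0,0.1,0],0],[[-11.3,2.0,-6.1],[0,0.2,0],0],[[-15.1,3.0,-4.9],[0,0.29,0],0]])

```text
time: 2.62
position: [465.8, 131.2, 203.7]
tool_rot: [0.75, 0.661, 0.003, 0.003]
wrist_force: [1.7, -1.9, -0.8]
gripper_width: 0.007
grasp_force: 0.0
```

```bash
python3 -c "
from h import *
cv2.imwrite('pics/t2.png',capture('top')[:,:,::-1])
go([0,-130,150],0);go([0,-130,95],0)"
```

```text
2.6667 rail [-51.3  70.4 202.7] move [-19.98   5.32   5.35] [ 0.006  0.002 -0.011] F [ -1.17 -10.52  -0.75]
2.6667 rail [-51.3  70.4 202.7] move [-19.96   5.29  10.85] [ 0.006  0.002 -0.011] F [ -1.17 -10.52  -0.75]
```

View pics/t2.png

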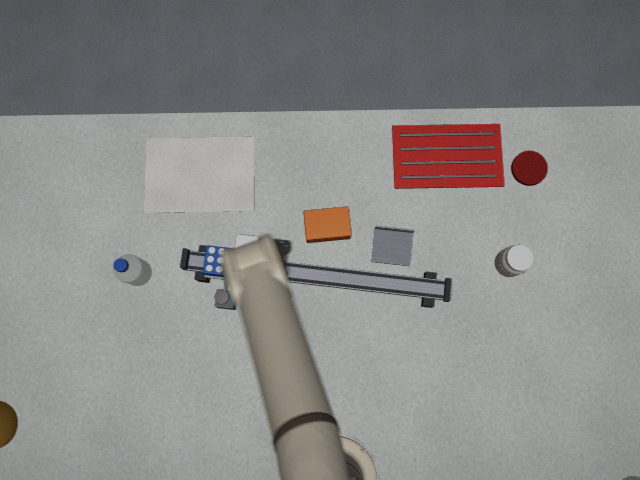

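Request:
servo_tool(series=[[[-17.7,5.1,10.3],[0,0,-0.01],0],[[-17.7,5.1,10.3],[0,0,-0.01],0],[[-17.7,5.1,10.3],[0,0,-0.01],0],[[-17.7,5.1,10.3],[0,0,-0.01],0],[[-17.7,5.1,10.3],[0,0,-0.01],0]])

```text
time: 3.08
position: [491.8, -50.0, 100.1]
tool_rot: [0.748, 0.664, -0.002, 0.002]
wrist_force: [0.9, -0.1, 0.8]
gripper_width: 0.003
grasp_force: 0.0
```

```bash
python3 -c "
from h import *
a=capture('side');b=capture('top')
A=cv2.resize(a[150:350,220:360],None,fx=3,fy=3,interpolation=2);B=cv2.resize(b[220:310,180:460][:,:126],None,fx=3,fy=3,interpolation=2)
o=np.zeros((600,798,3),np.uint8);o[:,:420]=A;o[:270,420:]=B;cv2.imwrite('pics/c3.png',o[:,:,::-1])
go([0,-110,96],0)"
```

```text
3.1833 rail [ -6.2 -95.3  97.9] move [-1.47  0.61  0.2 ] [-0.004  0.009  0.003] F [-0.2  -0.22 -0.2 ]
```

View pics/c3.png

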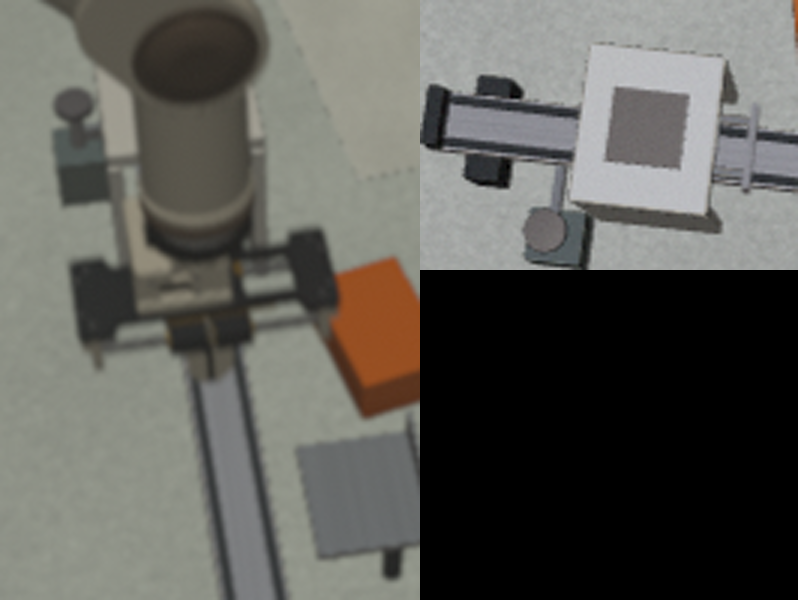

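```bash
cat >> h.py <<'E'
def ray(px,z):
    c=C["top"];o=-c["R"].T@c["t"];d=c["R"].T@np.array([(px[0]-c["cx"])/c["fx"],(px[1]-c["cy"])/c["fy"],1])
    return railpos(o+d*(z-o[2])/d[2])
E
python3 -c "
from h import *
r=ray([292.6,269],130);print(r,'q',192-r[1])
r=ray([205,262],145);print(r,'q at 2.62',270+45-r[1]); r=ray([187.5,262],145);print(r)"
```

```text
[  0.69883313  55.02313054 130.        ] q 136.97686946196282
[ -8.37686072 266.46759744 145.        ] q at 2.62 48.53240255937783
[-13.19066173 308.44799551 145.        ]
```

Request:
servo_tool(series=[[[0,0.5,0.1],[0,0,0],0],[[0,0.5,0.1],[0,0,0],0]])

```text
time: 3.35
position: [497.8, -48.2, 99.8]
tool_rot: [0.748, 0.664, -0.001, 0.002]
wrist_force: [-0.6, 0.5, 0.3]
gripper_width: 0.004
grasp_force: 0.0
```

```bash
cat >> h.py <<'E'
def plate(name):
    s=read_state(); im=capture("top"); cv2.imwrite(f"pics/{name}.png",im[:,:,::-1])
    print("t",s["time"],"finger rail",railpos(s["position"]).round(1),"v",s["joint_vel"].round(2)[:2],"F",s["wrist_force"].round(2))
    return im
E
python3 -c "
from h import *
im=plate('t4');B=cv2.resize(im[225:325,250:410],None,fx=5,fy=5,interpolation=2);cv2.imwrite('pics/c4.png',B[:,:,::-1])"
```

```text
t 3.35 finger rail [  1.1 -86.8  99.8] v [-0.03 -0.02] F [-0.6   0.47  0.3 ]
```

View pics/c4.png

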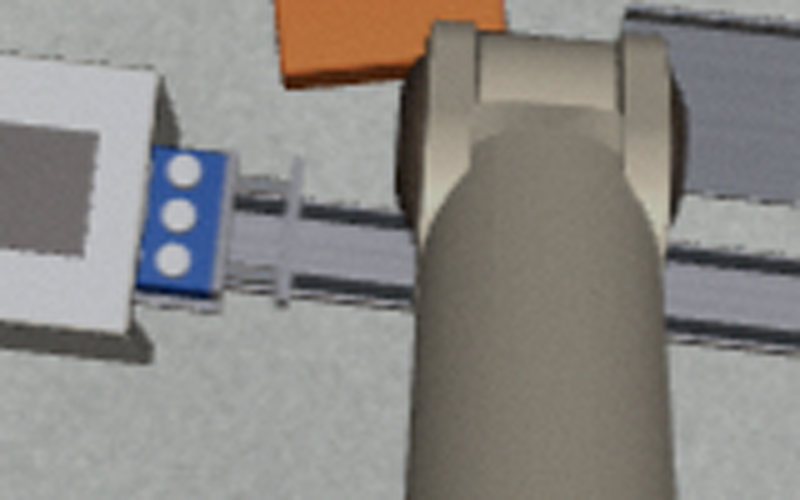

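```bash
python3 -c "
from h import *
r=ray([309.4,271.4],127);print(r,'q',192-r[1])
r=ray([250+222/5,225+220/5],130);print('rackfront',r)
for vt in(.2,.22,.24,.27,.3,.33):
  from scipy.optimize import least_squares
  T=np.array([2.62,3.13,3.35]);Q=np.array([.044,.137,.1755])
  q=lambda p,t:vt*((t-p[0])-p[1]*(1-np.exp(-(t-p[0])/p[1])))
  s=least_squares(lambda p:q(p,T)-Q,[2.15,.6]);p=s.x;print(vt,p.round(3),(s.fun*1e3).round(1),[(192-1e3*q(p,t)).round() for t in 3.4+np.arange(9)/12])
"
```

```text
[-1.15310074e-01  1.37284393e+01  1.27000000e+02] q 178.27156073807404
rackfront [  1.19865372  50.6621816  130.        ]
0.2 [2.153 0.318] [ 0.5 -2.2  1.8] [np.float64(5.0), np.float64(-11.0), np.float64(-28.0), np.float64(-44.0), np.float64(-61.0), np.float64(-77.0), np.float64(-94.0), np.float64(-111.0), np.float64(-127.0)]
0.22 [2.098 0.479] [ 0.9 -3.1  2.3] [np.float64(4.0), np.float64(-13.0), np.float64(-31.0), np.float64(-48.0), np.float64(-66.0), np.float64(-84.0), np.float64(-102.0), np.float64(-119.0), np.float64(-137.0)]
0.24 [2.063 0.624] [ 1.2 -3.6  2.6] [np.float64(3.0), np.float64(-14.0), np.float64(-33.0), np.float64(-51.0), np.float64(-69.0), np.float64(-88.0), np.float64(-107.0), np.float64(-126.0), np.float64(-145.0)]
0.27 [2.028 0.831] [ 1.6 -4.2  2.9] [np.float64(3.0), np.float64(-16.0), np.float64(-34.0), np.float64(-54.0), np.float64(-73.0), np.float64(-93.0), np.float64(-113.0), np.float64(-133.0), np.float64(-153.0)]
0.3 [2.003 1.031] [ 1.8 -4.5  3. ] [np.float64(2.0), np.float64(-16.0), np.float64(-36.0), np.float64(-55.0), np.float64(-76.0), np.float64(-96.0), np.float64(-117.0), np.float64(-138.0), np.float64(-160.0)]
0.33 [1.985 1.228] [ 2.  -4.8  3.1] [np.float64(2.0), np.float64(-17.0), np.float64(-37.0), np.float64(-57.0), np.float64(-77.0), np.float64(-99.0), np.float64(-120.0), np.float64(-142.0), np.float64(-164.0)]
```

Request:
servo_tool(series=[[[0,0,0.3],[0,0,0],0],[[0,0,0.3],[0,0,0],0]])

```text
time: 3.57
position: [496.9, -47.5, 96.9]
tool_rot: [0.747, 0.665, -0.001, 0.002]
wrist_force: [-0.4, -0.4, -0.4]
gripper_width: 0.004
grasp_force: 0.0
```

```bash
cat >> h.py <<'E'
from scipy.ndimage import label
def rack(im):   # rack centre via blue pixels
    h=cv2.cvtColor(im,cv2.COLOR_RGB2HSV); m=cv2.inRange(h,(105,120,50),(125,255,255)); m[:,:180]=0; m[:240]=0; m[310:]=0
    ys,xs=np.nonzero(m); return len(xs),(xs.min(),xs.max(),ys.mean()) if len(xs) else None
E
python3 -c "
from h import *
im=plate('t5');print(rack(im),rack(cv2.imread('pics/t4.png')[:,:,::-1].copy()),rack(cv2.imread('pics/top0.png')[:,:,::-1].copy()))
g=im.astype(int).sum(2)//3
for y in(263,264,280,281): print(g[y,290:345])"
```

```text
t 3.5667 finger rail [  0.1 -86.2  96.9] v [ 0. -0.] F [-0.45 -0.37 -0.35]
(555, (np.int64(277), np.int64(313), np.float64(271.0612612612613))) (283, (np.int64(277), np.int64(294), np.float64(269.7420494699647))) (582, (np.int64(185), np.int64(222), np.float64(260.3230240549828)))
[ 97  96  93  99 105 115 115  97  94  92  93  95 108 148 189 190 188 168
 125  92  94  94  99 109 136 136 126 122 122 119 122 124 124 120 122 120
 110 119  74  33  35  40  50  90 172 180 177 180 177 152  97  99 101 105
 104]
[ 94  95  95  99  92  96  96  98  95  94  94  96  96 100 114 131 127 110
  92  97  97  98  95 102 136 135 124 122 121 120 125 124 123 121 123 123
 115 122  70  29  33  40  50  92 173 181 180 179 172 115  98  98 100 102
 104]
[103 130 175 190 184 157 116  97  99 102 133 181 189 189 190 184 149 102
  97  97  99 109 139 139 125 121 116 117 115 110 105 116 125 115  97 130
 144 146 147 146 146 139 105  79  68  79  83  88  91  95  93  99 101 103
 105]
[ 97  99 104 114 104  97  98 100  97  96 106 149 183 189 183 158 114  98
  99  99  99 108 142 140 124 120 121 121 123 120 122 121 124 118 115 134
 143 131 128 146 147 138  97  82  74  75  85  86  95  95  97 103 101 105
 106]
```

Request:
servo_tool(series=[[[0,0,0],[0,0,0],0],[[-0.5,0,0.02],[0,0,0],0],[[-1.5,0,0.07],[0,0,0],0],[[-2.9,0,0.13],[0,0,0],0],[[-4.4,0,0.2],[0,0,0],0]])

```text
time: 4.03
position: [491.3, -93.9, 95.1]
tool_rot: [0.748, 0.664, -0.002, 0.002]
wrist_force: [-0.1, -0.4, 0.9]
gripper_width: 0.006
grasp_force: 0.0
```

```bash
python3 -c "
from h import *
s=read_state();print(s['time'],railpos(s['position']),s['wrist_force'],s['joint_vel'][:4].round(2))"
```

```text
4.0333 [   0.70735292 -132.96421385   95.08842656] [-0.14146698 -0.44516749  0.87872715] [ 0.34  0.03  0.06 -0.02]
```

Request:
servo_tool(series=[[[-1.42,0,0.06],[0,0,0],0],[[-2.76,0,0.12],[0,0,0],0],[[-4.02,0,0.18],[0,0,0],0],[[-5.2,0,0.23],[0,0,0],0],[[-6.3,0,0.28],[0,0,0],0]])

```text
time: 4.45
position: [483.3, -157.6, 92.5]
tool_rot: [0.749, 0.663, -0.002, 0.002]
wrist_force: [-0.5, 0.2, -0.2]
gripper_width: 0.007
grasp_force: 0.2
```

```bash
python3 -c "
from h import *
s=read_state();print(s['time'],railpos(s['position']),s['wrist_force'],s['joint_vel'][:4].round(2))"
```

```text
4.45 [   1.16556874 -197.15831309   92.50459138] [-0.51660177  0.16066887 -0.19447296] [ 0.23  0.04  0.02 -0.05]
```

Front is at about -187.5 with contact expected, so I continue the smooth deceleration.

Request:
servo_tool(series=[[[-1.02,0,0.05],[0,0,0],0],[[-1.96,0,0.09],[0,0,0],0],[[-2.82,0,0.13],[0,0,0],0],[[-3.6,0,0.16],[0,0,0],0],[[-4.3,0,0.19],[0,0,0],0]])

```text
time: 4.87
position: [478.7, -199.0, 90.8]
tool_rot: [0.748, 0.664, -0.002, 0.002]
wrist_force: [0.6, 0.3, -0.3]
gripper_width: 0.007
grasp_force: 0.1
```

Request:
servo_tool(series=[[[-0.62,0,0.03],[0,0,0],0],[[-1.16,0,0.05],[0,0,0],0],[[-1.62,0,0.07],[0,0,0],0],[[-2.0,0,0.09],[0,0,0],0],[[-2.3,0,0.1],[0,0,0],0]])

```text
time: 5.28
position: [476.1, -221.4, 89.9]
tool_rot: [0.748, 0.664, -0.002, 0.002]
wrist_force: [0.6, 0.1, -0.2]
gripper_width: 0.007
grasp_force: 0.2
```

Request:
servo_tool(series=[[[-0.22,0,0.01],[0,0,0],0],[[-0.36,0,0.02],[0,0,0],0],[[-0.42,0,0.02],[0,0,0],0],[[-0.42,0,0.02],[0,0,0],0],[[-0.42,0,0.02],[0,0,0],0]])

```text
time: 5.7
position: [475.6, -225.0, 89.7]
tool_rot: [0.748, 0.664, -0.002, 0.002]
wrist_force: [-0.8, -0.5, 0.8]
gripper_width: 0.01
grasp_force: 0.1
```

```bash
python3 -c "
from h import *
im=plate('t6');print(rack(im));B=cv2.resize(im[235:315,350:470],None,fx=4,fy=4,interpolation=2)
a=cv2.resize(capture('side')[270:390,240:360],None,fx=2.6,fy=2.6,interpolation=2)
o=np.zeros((330,800,3),np.uint8);o[:320,:480]=B;o[:312,480:792]=a;cv2.imwrite('pics/c6.png',o[:,:,::-1])"
```

```text
t 5.7 finger rail [   2.4 -265.    89.7] v [-0. -0.] F [-0.76 -0.46  0.77]
(610, (np.int64(368), np.int64(404), np.float64(281.6016393442623)))
```

View pics/c6.png

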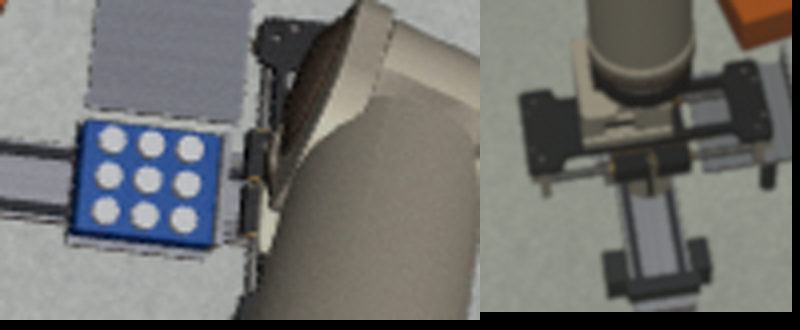

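```bash
python3 -c "
from h import *
a=ray([203.5,260.3],145);b=ray([386,281.6],125);print(a,b,a[1]-b[1])
a=ray([222,264],145);b=ray([404,283],125);print(a[1]-b[1])
im=plate('t7');print(rack(im))"
```

```text
[ -4.67965391 270.67696234 145.        ] [  -3.4873793  -174.85933592  125.        ] 445.5362982607436
443.8267998644443
t 5.8 finger rail [   2.5 -264.9   89.7] v [-0.  0.] F [-0.98  0.13 -1.02]
(621, (np.int64(367), np.int64(404), np.float64(281.42512077294685)))
```

Request:
servo_tool(series=[[[-0.1,0,0],[0,0,0],0],[[-0.3,0,0.01],[0,0,0],0],[[-0.55,0,0.02],[0,0,0],0],[[-0.8,0,0.03],[0,0,0],0],[[-1.0,0,0.04],[0,0,0],0]])

```text
time: 6.27
position: [474.4, -235.7, 89.4]
tool_rot: [0.748, 0.664, -0.002, 0.002]
wrist_force: [0.5, -1.0, -0.2]
gripper_width: 0.003
grasp_force: 0.1
```

Request:
servo_tool(series=[[[-0.1,0,0],[0,0,0],0],[[-0.1,0,0],[0,0,0],0],[[-0.1,0,0],[0,0,0],0],[[-0.1,0,0],[0,0,0],0],[[-0.1,0,0],[0,0,0],0]])

```text
time: 6.68
position: [474.3, -236.0, 89.4]
tool_rot: [0.748, 0.664, -0.002, 0.002]
wrist_force: [-0.2, -0.4, -0.9]
gripper_width: 0.004
grasp_force: 0.1
```

Request:
servo_tool(series=[[[0,0,0],[0,0,0],0],[[0,0,0],[0,0,0],0],[[0,0,0],[0,0,0],0],[[0,0,0],[0,0,0],0],[[0,0,0],[0,0,0],0]])

```text
time: 7.1
position: [474.3, -236.1, 89.4]
tool_rot: [0.748, 0.664, -0.002, 0.002]
wrist_force: [-0.6, 0.2, 0.1]
gripper_width: 0.001
grasp_force: 0.2
```

```bash
python3 -c "
from h import *
for i in range(3):
  im=plate('t8%d'%i);r=rack(im);print(r)
c=(r[1][0]+r[1][1])/2; print(270.7-ray([c,r[1][2]],125)[1])"
```

```text
t 7.1 finger rail [   2.6 -276.2   89.4] v [0. 0.] F [-0.59  0.22  0.09]
(618, (np.int64(372), np.int64(409), np.float64(282.1067961165049)))
t 7.15 finger rail [   2.5 -276.2   89.4] v [-0.  0.] F [ 0.5  -0.08 -0.08]
(620, (np.int64(372), np.int64(409), np.float64(282.0709677419355)))
t 7.2 finger rail [   2.6 -276.2   89.4] v [-0.  0.] F [ 0.02 -0.31  1.02]
(623, (np.int64(372), np.int64(409), np.float64(282.1508828250401)))
456.604138735863
```

The carriage stands still at about 0.457 m, with its buffer held against the fingers.

```bash
python3 -c "
from cell import *
print(sign_off())"
```

```text
the job is handed in; nothing more can be done
None
```

I pressed the catch, and the carriage rolled through the arch untouched. It was then slowed by the fingers and handed in at rest, held at about 0.457 m (bay 0.46 m ± 20 mm); the buffer's peak push-in was kept low by speed matching but not measured.

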